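# Add the dressing pots to the lunch orders

### The arm

A 6-joint arm with a two-finger parallel gripper is mounted at the origin on the work surface. World frame = base frame: x ahead of the robot, y to its left, z up, the work surface at z = 0. Lengths are in m, angles in degrees, forces in N, time in s.
With the tool pointing down it reaches from about 0.3 to 0.75 m from the base axis. Payload 8.5 kg.
Tool frame: the origin (TCP) lies midway between the tips of the shut fingers; the grasp point (between the pads) lies 19 mm behind it; z points along the fingers, y is the line along which they close (so a half turn about z gives the same grasp; the last joint's range is limited). The gripper opens to 85 mm and grips with 20 to 120 N. Pads are 22 mm wide; open, the fingers measure 114 mm over their backs; the gripper's body (76 mm by 85 mm) begins 54 mm behind the grasp point. The pads swing forward as they close: fully open they stand 13 mm farther back than shut.
Start: joints at [65.014, 21.807, 74.336, -0, 83.858, -12.336], TCP at [0.12, 0.537, 0.231] pointing down, gripper open.
Joint ranges: [-178.18, 178.18], [-50.72, 133.34], [12.68, 142.11], [-81.47, 261.47], [9.98, 163.14], [-165.26, 165.26]. Speed limits (degrees/s): [136.94, 136.94, 180, 180, 180, 180].

### API

Orientations are given as a 3x3 rotation matrix whose columns are the frame's x, y, z axes.
In Python, from rig import env, viewer, recognise, pinpoint gives the robot as it stands.
- The arm moves only by the tool move_arm, never from a script. Its argument "plan" is text: rows parted by semicolons, each of 7 numbers parted by spaces: the shift along the tool's x, y, z in m, then the turn, a rotation vector about the tool's x, y, z in rad, then the finger opening in m, from 0 to 0.0854. A call has 1 to 12 rows; each row shifts and turns the commanded pose from where the row before left it, along the tool's axes as they then stand; what a row does not reach is not made up. A row lasts 1/8 s, in which the tool goes at most 62.5 mm and 10.7 degrees, less where a joint would pass 70% of its speed; a pose out of reach is approached as far as the arm can. A call is refused whole if a number of a shift passes 0.0625 or a number of a turn 0.188, either way. A call with a gripper value outside its range is refused whole. The fingers move at their own pace and stop on an object; "grip_force" is the grip in N (left out, the last holds). Time passes only in rows, so rows that do not move let the fingers close. It gives the time, the measured TCP pose, the force, the opening and the grip force at its end, in the units of the state.
- env.observe(): the state, without advancing time (a new reading comes with each control period).
- viewer.get_image(name): name is "scene" or "side" or "wrist"; returns (picture, depth): 384x512x3 uint8, red, green, blue; 384x512 float32, m along the optical axis (not along the pixel's ray), 0 where there is no reading.
- viewer.calibration(name): a dict with "fx", "fy", "cx", "cy" (pixels), "R" (3x3) and "t" (3): a world point X has camera coordinates R X + t. Camera axes: x right, y down, z forward; pixel columns grow to the right and rows downward; lengths in m; the calibration is good to about 2 mm. A picture is of the moment at which its call begins: read the wrist's pose just before it. calibration takes no time and is no camera call; for the wrist camera it gives the pose at the moment of the call.
- env.close_job(): hands the job in; it is judged then, once.
Trained networks look in the newest picture that a camera, given by its name, has taken for a name from the list of things; names that differ only in an ending like _2 or _b are one class to them, and where a whole thing is asked for, a point or a joint stands for the part that bears it (a point fixed in the world has none). Each returns a list of dicts, best first, with "conf" (0 to 1); they miss things now and then, are a little off and sometimes report something else, mostly with a low value. They report only what shows in the picture. A call takes as long as a camera call. They do not tell look-alikes from the thing itself.
- recognise(camera, name): "extent" ([centre column, centre row, width, height] in pixels, round what is visible of it).
- pinpoint(camera, name): "pixel" ([column, row] in pixels: a listed point, or the origin of a listed thing).
The state is a dict: "time_s": time; "q": joint angles; "qvel": joint speeds; "joint_efforts": joint torques, N m; "position": TCP position; "tool_rot": TCP orientation; "ft_force": force on the tool from outside, world axes, zero at the start; "wrist_torque": the same for the moment, N m; "grip_width": finger opening in m; "gripper_force": force on a finger pad.
Only numpy, scipy, OpenCV 4.12 (cv2) and the standard library are available. Lean on these libraries where they do the work, as an engineer would, in place of code of your own. Each camera call takes 0.05 s, during which the arm holds its last target. There are 200 camera calls.

### The job

Finish the lunch orders: stand each dressing pot upright in the empty square well of the tray whose sticker has the same colour as the pot's lid, so that all four trays have their own dressing. Set the pots down gently, don't push the trays out of their row, and leave the white-lidded pot and the tall green-lidded spice jar where they stand.

Things in the scene. Friction and masses are not known exactly. Their poses are not given: they have to be found in the camera images.
- pot_red: dressing pot with a red lid: white tapered round body (50 mm across at the foot, 55 mm at 45 mm up) under a red round lid 58 mm across and 17 mm thick (from 45 to 62 mm up); 62 mm high in all, about 110 g, loose, standing upright on the bench. Origin at the centre of its foot, z up.
- pot_yellow: dressing pot with a yellow lid: white tapered round body (50 mm across at the foot, 55 mm at 45 mm up) under a yellow round lid 58 mm across and 17 mm thick (from 45 to 62 mm up); 62 mm high in all, about 110 g, loose, standing upright on the bench. Origin at the centre of its foot, z up.
- pot_green: dressing pot with a green lid: white tapered round body (50 mm across at the foot, 55 mm at 45 mm up) under a green round lid 58 mm across and 17 mm thick (from 45 to 62 mm up); 62 mm high in all, about 110 g, loose, standing upright on the bench. Origin at the centre of its foot, z up.
- pot_blue: dressing pot with a blue lid: white tapered round body (50 mm across at the foot, 55 mm at 45 mm up) under a blue round lid 58 mm across and 17 mm thick (from 45 to 62 mm up); 62 mm high in all, about 110 g, loose, standing upright on the bench. Origin at the centre of its foot, z up.
- tray_red: black lunch tray, red 50 x 70 mm sticker on the clear lid of its meal; 188 (x) x 121 (y) mm plus 4 mm rim, walls 32 mm high, 3 thick; 450 g, loose. Origin on the bench under the middle of its empty pot well: 84 x 84 mm inside, floor at z = 3 mm. From there +x (away from the robot) leads to the meal (x 45-142, lid top at z 36), +y to an open cutlery pocket (y 45-73); outer walls at x, y = -45.
- tray_yellow: black lunch tray, yellow 50 x 70 mm sticker on the clear lid of its meal; 188 (x) x 121 (y) mm plus 4 mm rim, walls 32 mm high, 3 thick; 450 g, loose. Origin on the bench under the middle of its empty pot well: 84 x 84 mm inside, floor at z = 3 mm. From there +x (away from the robot) leads to the meal (x 45-142, lid top at z 36), +y to an open cutlery pocket (y 45-73); outer walls at x, y = -45.
- tray_green: black lunch tray, green 50 x 70 mm sticker on the clear lid of its meal; 188 (x) x 121 (y) mm plus 4 mm rim, walls 32 mm high, 3 thick; 450 g, loose. Origin on the bench under the middle of its empty pot well: 84 x 84 mm inside, floor at z = 3 mm. From there +x (away from the robot) leads to the meal (x 45-142, lid top at z 36), +y to an open cutlery pocket (y 45-73); outer walls at x, y = -45.
- tray_blue: black lunch tray, blue 50 x 70 mm sticker on the clear lid of its meal; 188 (x) x 121 (y) mm plus 4 mm rim, walls 32 mm high, 3 thick; 450 g, loose. Origin on the bench under the middle of its empty pot well: 84 x 84 mm inside, floor at z = 3 mm. From there +x (away from the robot) leads to the meal (x 45-142, lid top at z 36), +y to an open cutlery pocket (y 45-73); outer walls at x, y = -45.
- pot_white: a pot of the same shape and size as the dressing pots but with a white lid, not wanted in any tray; loose. Origin at the centre of its foot, z up.
- jar: tall amber glass spice jar with a narrow green lid, not a dressing pot: 44 mm across, 95 mm high; loose. Origin at the centre of its foot, z up.
There are look-alikes about, which are no part of the job. What is shaped like the pot_white but pink or purple is not meant. Leave any purple look-alike of the pot_yellow alone.

How it is judged:
By the outcome, as a careful person would: the job done as asked, in the order asked, and still so for the second after the job is handed in, with the robot touching nothing.
It also fails if it takes over 106 s, if anything falls off the work surface, if the arm or the gripper's body presses on something with over 40 N, if the wrist force passes 120 N, or if a joint passes its speed limit or range.

## Working session

There is one attempt and no reset: what is moved stays moved. The work goes in short steps, Python scripts to look and compute and a tool call to move; the robot and the scene stay as the last step left them, time stands still between calls to the robot, and variables do not carry over. Pictures are saved under pics/ and viewed, at most 14 in all, crops included, and the job is handed in when it is done.

Besides the shell and the picture viewer there is one more tool, called after "Request:" as a command line: name --argument value ..., lists and objects as JSON in quotes. move_arm: Moves the arm, as the interface text tells. Its arguments: {"type":"object","properties":{"plan":{"type":"string"},"grip_force":{"type":"number"}},"required":["plan"]}

```bash
mkdir -p pics; ls; cat > h.py <<'E'
import numpy as np, cv2
from rig import env, viewer, recognise, pinpoint
def shot(c,name=None):
    im,d=viewer.get_image(c); 
    if name: cv2.imwrite(f'pics/{name}.png',cv2.cvtColor(im,cv2.COLOR_RGB2BGR))
    return im,d,viewer.calibration(c)
def ray(k,u,v):
    R=np.array(k['R']);t=np.array(k['t'])
    return -R.T@t, R.T@np.array([(u-k['cx'])/k['fx'],(v-k['cy'])/k['fy'],1])
def atz(k,u,v,z):
    o,d=ray(k,u,v); return o+d*(z-o[2])/d[2]
def cloud(k,d):
    v,u=np.mgrid[:d.shape[0],:d.shape[1]]
    R=np.array(k['R']);t=np.array(k['t'])
    c=np.stack([(u-k['cx'])/k['fx']*d,(v-k['cy'])/k['fy']*d,d],-1)
    P=(c-t)@R; P[d==0]=np.nan
    return P
E
python3 - <<'E'
from h import *
s=env.observe(); print({k:np.round(v,3).tolist() for k,v in s.items()})
for c in('scene','side'):
    im,d,k=shot(c,c+'0'); print(c,np.round(ray(k,256,192),3))
    for n in ['pot_red','pot_yellow','pot_green','pot_blue','pot_white','jar','tray_red','tray_yellow','tray_green','tray_blue']:
        r=recognise(c,n); print(n,[(np.round(x['extent']).tolist(),round(x['conf'],2)) for x in r[:4]])
E
```

```text
pics
{'time_s': 0.0, 'q': [65.013, 21.842, 74.384, -0.001, 83.858, -12.337], 'qvel': [0.02, -0.063, -0.01, 0.044, -0.118, -0.022], 'joint_efforts': [-0.0, -44.848, -23.127, -0.0, 0.005, -0.0], 'position': [0.12, 0.536, 0.231], 'tool_rot': [[-0.976, 0.219, -0.001], [0.219, 0.976, -0.001], [0.0, -0.001, -1.0]], 'ft_force': [-0.078, 0.109, 0.124], 'wrist_torque': [0.018, 0.018, -0.001], 'gripper_force': 0.0, 'grip_width': 0.085}
scene [[ 1.384  0.196  1.033]
 [-0.663 -0.138 -0.736]]
pot_red [([242.0, 170.0, 18.0, 29.0], 0.97)]
pot_yellow [([210.0, 145.0, 17.0, 28.0], 0.94), ([277.0, 181.0, 25.0, 29.0], 0.83)]
pot_green [([197.0, 170.0, 18.0, 29.0], 0.56)]
pot_blue [([141.0, 165.0, 21.0, 28.0], 0.81)]
pot_white [([326.0, 165.0, 19.0, 27.0], 0.76), ([322.0, 195.0, 20.0, 34.0], 0.59), ([349.0, 154.0, 19.0, 26.0], 0.57), ([141.0, 162.0, 20.0, 28.0], 0.44)]
jar [([374.0, 190.0, 19.0, 35.0], 0.57)]
tray_red [([205.0, 238.0, 75.0, 74.0], 0.89)]
tray_yellow [([272.0, 252.0, 66.0, 75.0], 0.57)]
tray_green [([351.0, 257.0, 56.0, 76.0], 0.6)]
tray_blue [([134.0, 221.0, 70.0, 72.0], 0.71)]
side [[ 0.13  -0.583  0.618]
 [ 0.362  0.65  -0.669]]
pot_red [([253.0, 204.0, 23.0, 34.0], 0.73), ([340.0, 192.0, 94.0, 60.0], 0.43)]
pot_yellow [([240.0, 179.0, 25.0, 30.0], 0.76), ([236.0, 256.0, 34.0, 39.0], 0.65)]
pot_green [([284.0, 239.0, 34.0, 38.0], 0.96)]
pot_blue [([335.0, 293.0, 33.0, 45.0], 0.57), ([199.0, 127.0, 13.0, 29.0], 0.27)]
pot_white [([223.0, 153.0, 22.0, 30.0], 0.98), ([190.0, 161.0, 22.0, 34.0], 0.91), ([160.0, 154.0, 25.0, 32.0], 0.8)]
jar [([199.0, 126.0, 18.0, 33.0], 0.65)]
tray_red [([339.0, 193.0, 90.0, 54.0], 0.89), ([284.0, 242.0, 30.0, 39.0], 0.35)]
tray_yellow [([304.0, 154.0, 78.0, 46.0], 0.71)]
tray_green [([266.0, 124.0, 66.0, 38.0], 0.82)]
tray_blue [([389.0, 246.0, 103.0, 80.0], 0.98)]
```

```bash
python3 -c "
import cv2,numpy as np
cv2.imwrite('pics/both.png',cv2.resize(np.vstack([cv2.imread('pics/scene0.png'),cv2.imread('pics/side0.png')]),(400,600)))"
```

```text
(no output)
```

View pics/scene0.png

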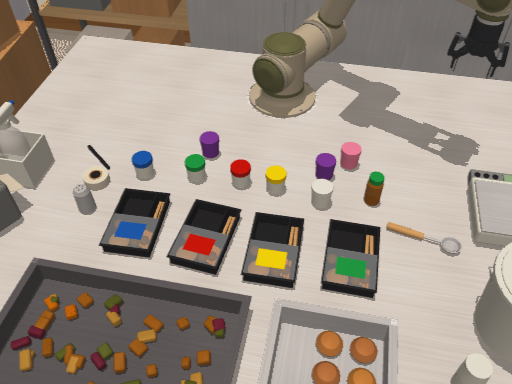

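View pics/side0.png

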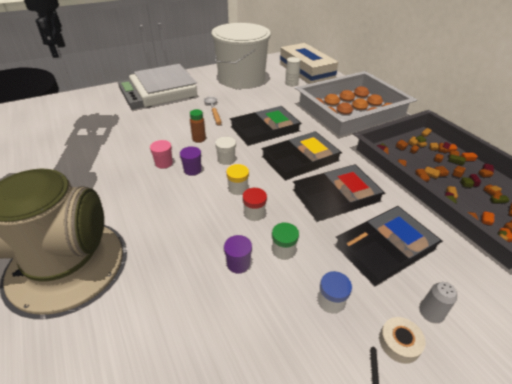

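The scene shows the lids at: blue (143,160), green (195,163), red (241,168), yellow (276,175). White is at (322,190) and the jar at (375,188). Purple (210,145) and (326,166) and pink (350,155) are look-alikes. The stickers, left to right, are blue, red, yellow, green. Next I'll measure the lids and trays from both views.

```bash
cat > m.py <<'E'
from h import *
HUE={'red':(0,5,170),'yellow':(22,33,0),'green':(50,80,0),'blue':(105,118,0)}
def mask(im,c):
    h=cv2.cvtColor(im,cv2.COLOR_RGB2HSV).astype(int);H,S,V=h[...,0],h[...,1],h[...,2]
    a,b,w=HUE[c]; m=(H>=a)&(H<=b)
    if w: m|=H>=w
    return (m&(S>140)&(V>60)).astype(np.uint8)
def blobs(im,c,amin=60):
    n,L,st,ce=cv2.connectedComponentsWithStats(mask(im,c))
    return [(L==i) for i in range(1,n) if st[i,4]>amin]
E
python3 - <<'E'
from m import *
for cam in('scene','side'):
    im,d,k=shot(cam); P=cloud(k,d)
    np.savez(cam+'.npz',im=im,P=P)
    for c in HUE:
        for b in blobs(im,c):
            q=P[b]; q=q[~np.isnan(q[:,0])]
            if len(q)<20: continue
            if q[:,0].mean()>.75: continue
            zt=np.percentile(q[:,2],90); top=q[q[:,2]>zt-.005]
            v,u=np.nonzero(b)
            line=f"{cam} {c} px({u.mean():.0f},{v.mean():.0f}) n{b.sum()} zt {zt:.4f} min {top[:,:2].min(0).round(3)} max {top[:,:2].max(0).round(3)} mid {((top.min(0)+top.max(0))/2)[:2].round(4)}"
            if zt<.05: 
                bu=np.column_stack([u,v]).astype(np.float32)
                r=cv2.minAreaRect((q[:,:2]*1000).astype(np.float32)); line+=f" rect {np.round(r[0],1)} {np.round(r[1],1)} {r[2]:.1f}"
            print(line)
E
```

```text
scene red px(240,168) n286 zt 0.0645 min [ 0.398 -0.075] max [ 0.454 -0.021] mid [ 0.4262 -0.0484]
scene red px(199,244) n462 zt 0.0383 min [ 0.658 -0.131] max [ 0.712 -0.059] mid [ 0.685 -0.095] rect [684.9 -95.1] [71.4 52.1] 86.6
scene yellow px(276,174) n311 zt 0.0649 min [0.399 0.025] max [0.458 0.08 ] mid [0.4287 0.0525]
scene yellow px(271,258) n506 zt 0.0384 min [0.666 0.053] max [0.718 0.123] mid [0.6923 0.0878] rect [691.3  87.8] [53.4 70.7] 1.2
scene green px(195,163) n270 zt 0.0647 min [ 0.397 -0.204] max [ 0.457 -0.152] mid [ 0.4273 -0.178 ]
scene green px(376,178) n157 zt 0.0973 min [0.404 0.303] max [0.442 0.337] mid [0.4227 0.32  ]
scene green px(351,267) n495 zt 0.0382 min [0.654 0.244] max [0.706 0.312] mid [0.6802 0.2778] rect [678.8 277.8] [67.9 53.8] 88.6
scene blue px(142,159) n275 zt 0.0648 min [ 0.414 -0.358] max [ 0.475 -0.303] mid [ 0.4442 -0.3302]
scene blue px(130,230) n412 zt 0.0385 min [ 0.651 -0.312] max [ 0.702 -0.243] mid [ 0.6767 -0.2778] rect [ 675.7 -278.1] [51.5 69.2] 1.4
side red px(353,182) n344 zt 0.0377 min [ 0.657 -0.132] max [ 0.713 -0.059] mid [ 0.6852 -0.0955] rect [686.6 -95.5] [71.5 52.8] 84.3
side red px(254,197) n378 zt 0.0637 min [ 0.393 -0.079] max [ 0.447 -0.023] mid [ 0.4201 -0.0512]
side yellow px(313,145) n231 zt 0.0378 min [0.667 0.052] max [0.718 0.125] mid [0.6928 0.0883] rect [693.3  88.4] [51.1 73.2] 2.0
side yellow px(237,172) n296 zt 0.0639 min [0.398 0.022] max [0.453 0.079] mid [0.4256 0.0508]
side green px(277,116) n129 zt 0.0378 min [0.659 0.246] max [0.702 0.309] mid [0.6804 0.2775] rect [680.3 277.3] [43.5 62.9] 0.9
side green px(285,233) n376 zt 0.0639 min [ 0.398 -0.209] max [ 0.451 -0.157] mid [ 0.4246 -0.183 ]
side blue px(403,230) n481 zt 0.0378 min [ 0.652 -0.313] max [ 0.702 -0.244] mid [ 0.677  -0.2785] rect [ 677.3 -278.6] [49.3 67.5] 2.5
```

```bash
python3 - <<'E'
from m import *
st={'red':(.6852,-.0953),'yellow':(.6925,.088),'green':(.6802,.2777),'blue':(.6768,-.278)}
A=[np.load(c+'.npz')['P'].reshape(-1,3) for c in('scene','side')]
for c,s in st.items():
    for P in A:
        q=P[(abs(P[:,0]-s[0]+.045)<.13)&(abs(P[:,1]-s[1])<.088)&(P[:,2]>.028)&(P[:,2]<.045)]
        r=cv2.minAreaRect((q[:,:2]*1000).astype(np.float32))
        pc=lambda i:np.percentile(q[:,i],[.5,99.5]).round(4)
        box=cv2.boxPoints(r)
        # inner divider: wall between well and pocket: near-robot part
        n=q[q[:,0]<s[0]-.07]; h,e=np.histogram(n[:,1]-s[1],bins=np.arange(-.08,.081,.005))
        # well floor
        f=P[(abs(P[:,0]-s[0]+.093)<.06)&(abs(P[:,1]-s[1]+.014)<.06)&(P[:,2]<.012)&(P[:,2]>-.01)]
        print(c,np.round(r[0],1),np.round(r[1],1),round(r[2],1),'x',pc(0),'y',pc(1)); print(h.tolist())
        # edge yaw : near edge line fit (min x per y bin)
        ys=np.arange(s[1]-.05,s[1]+.05,.008)
        mx=[np.percentile(q[abs(q[:,1]-y)<.006][:,0],2) if (abs(q[:,1]-y)<.006).sum()>5 else np.nan for y in ys]
        g=~np.isnan(mx); pf=np.polyfit(ys[g],np.array(mx)[g],1); print(' yaw',np.degrees(np.arctan(-pf[0])).round(1), 'edge x at mid',np.polyval(pf,s[1]).round(4))
# tall things in pot zone
P=np.vstack(A); q=P[(P[:,0]>.25)&(P[:,0]<.53)&(abs(P[:,1])<.45)&(P[:,2]>.056)&(P[:,2]<.12)]
g=np.zeros((300,950),np.uint8); g[((q[:,0]-.25)*1000).astype(int),((q[:,1]+.47)*1000).astype(int)]=1
g=cv2.morphologyEx(g,cv2.MORPH_CLOSE,np.ones((9,9)))
n,L,stt,ce=cv2.connectedComponentsWithStats(g)
for i in range(1,n):
    if stt[i,4]>200: x=stt[i]; print('tall y',x[0]-470,x[0]+x[2]-470,'x',x[1]+250,x[1]+x[3]+250)
E
```

```text
red [642.3 -91. ] [130.9 200.1] 84.9 x [0.5427 0.7433] y [-0.161  -0.0218]
[0, 0, 0, 0, 7, 40, 26, 4, 6, 5, 5, 5, 6, 5, 5, 7, 3, 8, 5, 6, 5, 7, 7, 32, 7, 7, 4, 6, 8, 23, 31, 5]
 yaw -4.4 edge x at mid 0.547
red [641.3 -92.2] [132.7 198.8] 84.7 x [0.5397 0.7398] y [-0.1619 -0.0215]
[0, 0, 0, 0, 24, 47, 21, 7, 5, 5, 7, 2, 7, 5, 4, 5, 6, 5, 3, 6, 5, 5, 26, 33, 4, 4, 5, 5, 10, 45, 21, 4]
 yaw -5.1 edge x at mid 0.5434
yellow [648.   86.4] [200.4 129.3] 1.4 x [0.5507 0.7473] y [0.0221 0.1513]
[0, 0, 19, 45, 11, 6, 7, 5, 5, 6, 7, 6, 6, 7, 7, 6, 5, 6, 5, 7, 13, 21, 7, 8, 7, 5, 9, 42, 15, 0, 0, 0]
 yaw 1.2 edge x at mid 0.5535
yellow [648.1  86.1] [199.5 132. ] 1.1 x [0.5489 0.7459] y [0.0197 0.1506]
[0, 0, 35, 23, 6, 6, 2, 5, 2, 4, 5, 3, 3, 5, 3, 4, 4, 4, 4, 3, 26, 20, 6, 2, 3, 3, 25, 26, 11, 0, 0, 0]
 yaw 1.3 edge x at mid 0.5507
green [635.7 277.7] [129.2 200.9] 89.3 x [0.538  0.7346] y [0.2134 0.3415]
[0, 0, 0, 34, 29, 6, 6, 6, 6, 4, 9, 4, 6, 6, 8, 5, 6, 8, 5, 6, 7, 29, 6, 8, 4, 6, 8, 28, 42, 1, 0, 0]
 yaw -1.0 edge x at mid 0.5411
green [634.2 277. ] [135.  197.9] 89.3 x [0.5363 0.7316] y [0.2113 0.3419]
[0, 0, 5, 34, 14, 2, 2, 3, 3, 1, 4, 2, 1, 4, 2, 2, 5, 2, 3, 1, 4, 25, 10, 2, 2, 3, 2, 30, 18, 2, 0, 0]
 yaw -1.5 edge x at mid 0.5378
blue [ 632.9 -280.6] [201.5 131. ] 2.7 x [0.535  0.7328] y [-0.3466 -0.2129]
[0, 2, 32, 28, 7, 5, 5, 6, 5, 4, 8, 5, 5, 5, 5, 6, 8, 8, 5, 5, 29, 15, 7, 4, 5, 4, 28, 27, 3, 0, 0, 0]
 yaw 3.3 edge x at mid 0.5382
blue [ 633.  -280.6] [198.2 130.9] 2.7 x [0.5332 0.7308] y [-0.3482 -0.2148]
[0, 16, 76, 35, 11, 8, 10, 7, 9, 10, 7, 9, 9, 9, 7, 9, 8, 7, 10, 12, 60, 6, 10, 8, 7, 8, 61, 50, 2, 0, 0, 0]
 yaw 2.5 edge x at mid 0.5351
tall y 215 275 x 257 319
tall y -197 -137 x 291 354
tall y 150 209 x 319 381
tall y -80 -21 x 392 454
tall y -211 -151 x 395 458
tall y 22 81 x 397 458
tall y 294 342 x 398 445
tall y -361 -302 x 412 475
tall y 152 211 x 423 485
```

```bash
python3 -c "
import cv2
cv2.imwrite('pics/crop.png',cv2.resize(cv2.imread('pics/scene0.png')[125:305,95:395],(800,480),interpolation=2))"
```

```text
(no output)
```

View pics/crop.png

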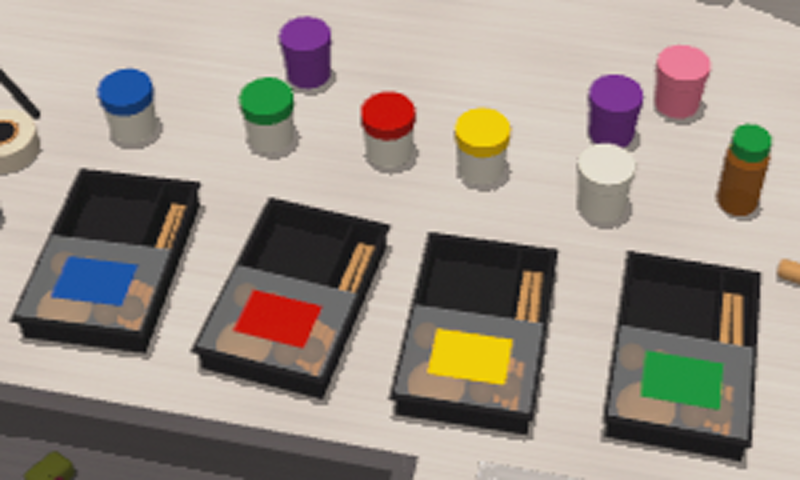

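Confirmed: the four short white-bodied pots are blue (143,160), green (195,163), red (241,168) and yellow (276,175). The other green lid at (376,178) is the tall amber jar. The purple and pink ones are look-alikes, and white stays. I'll start with yellow.

Request:
move_arm --plan "0 0 0 0 0 -0.11 0.085; 0 0 0 0 0 -0.11 0.085; -0.0308 -0.0485 0 0 0 0 0.085; -0.0308 -0.0485 0 0 0 0 0.085; -0.0308 -0.0485 0 0 0 0 0.085; -0.0308 -0.0485 0 0 0 0 0.085; -0.0308 -0.0485 0 0 0 0 0.085; -0.0308 -0.0485 0 0 0 0 0.085; -0.0308 -0.0485 0 0 0 0 0.085; -0.0308 -0.0485 0 0 0 0 0.085; -0.0308 -0.0485 0 0 0 0 0.085; -0.0308 -0.0485 0 0 0 0 0.085" --grip_force 30

```text
time_s: 2.7
position: [0.4288, 0.0495, 0.2316]
tool_rot: [[-1.0, 0.001, 0.001], [0.001, 1.0, 0.0], [-0.001, 0.0, -1.0]]
ft_force: [1.4, 0.5, 0.5]
grip_width: 0.0848
gripper_force: 0.0
```

Request:
move_arm --plan "0.001 0.002 0.05 0 0 0 0.085; 0 0 0.05 0 0 0 0.085; 0 0 0.04 0 0 0 0.085; 0 0 0.03 0 0 0 0.085; 0 0 0.02 0 0 0 0.085; 0 0 0.01 0 0 0 0.085; 0 0 0 0 0 0 0.085; 0 0 0 0 0 0 0.05; 0 0 0 0 0 0 0.05; 0 0 0 0 0 0 0.05; 0 0 0 0 0 0 0.05; 0 0 0 0 0 0 0.05"

```text
time_s: 4.2
position: [0.4275, 0.0533, 0.0322]
tool_rot: [[-1.0, 0.001, 0.002], [0.001, 1.0, -0.0], [-0.002, -0.0, -1.0]]
ft_force: [-0.5, 0.1, 5.7]
grip_width: 0.0572
gripper_force: 31.0
```

Request:
move_arm --plan "0 0 -0.01 0 0 0 0.05; 0 0 -0.03 0 0 0 0.05; 0 0 -0.05 0 0 0 0.05; -0.0425 0.0045 0 0 0 0 0.05; -0.0425 0.0045 0 0 0 0 0.05; -0.0425 0.0045 0 0 0 0 0.05; -0.03 0.003 0 0 0 0 0.05; -0.015 0.0015 0 0 0 0 0.05; 0 0 0 0 0 0 0.05; 0 0 0 0 0 0 0.05"

```text
time_s: 5.45
position: [0.5988, 0.0713, 0.1217]
tool_rot: [[-1.0, 0.001, -0.0], [0.001, 1.0, 0.0], [0.0, 0.0, -1.0]]
ft_force: [0.3, -0.0, -1.6]
grip_width: 0.0572
gripper_force: 32.8
```

```bash
python3 - <<'E'
from m import *
a,d,k=shot('scene');b,d2,k2=shot('side')
cv2.imwrite('pics/c1.png',cv2.cvtColor(np.hstack([cv2.resize(a[100:300,130:390],(400,308)),cv2.resize(b[60:260,150:410],(400,308))]),cv2.COLOR_RGB2BGR))
E
```

```text
(no output)
```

View pics/c1.png

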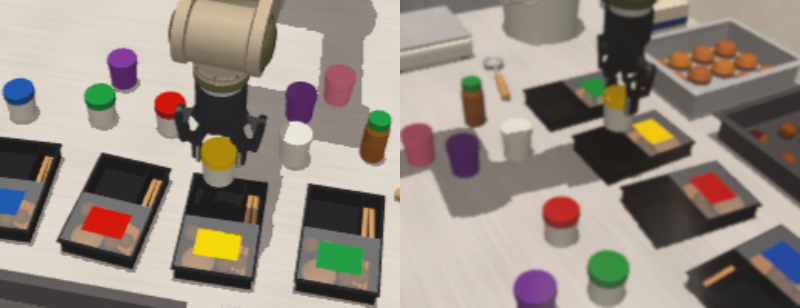

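The yellow pot hangs upright over the yellow tray's well. I'll lower it gently, release and lift.

Request:
move_arm --plan "0 0 0.03 0 0 0 0.05; 0 0 0.025 0 0 0 0.05; 0 0 0.012 0 0 0 0.05; 0 0 0.007 0 0 0 0.05; 0 0 0.005 0 0 0 0.05; 0 0 0.003 0 0 0 0.05; 0 0 0.002 0 0 0 0.05; 0 0 0.001 0 0 0 0.05; 0 0 0 0 0 0 0.05; 0 0 0 0 0 0 0.05"

```text
time_s: 6.8
position: [0.5997, 0.0712, 0.0365]
tool_rot: [[-1.0, 0.001, 0.0], [0.001, 1.0, -0.0], [-0.0, -0.0, -1.0]]
ft_force: [0.1, 0.2, -1.6]
grip_width: 0.0567
gripper_force: 32.7
```

Request:
move_arm --plan "0 0 0.001 0 0 0 0.05; 0 0 0.0005 0 0 0 0.05; 0 0 0 0 0 0 0.05"

```text
time_s: 7.18
position: [0.5997, 0.0713, 0.0353]
tool_rot: [[-1.0, 0.001, 0.0], [0.001, 1.0, -0.0], [-0.0, -0.0, -1.0]]
ft_force: [-1.8, -0.0, 5.3]
grip_width: 0.0573
gripper_force: 33.1
```

Request:
move_arm --plan "0 0 0 0 0 0 0.064; 0 0 0 0 0 0 0.074; 0 0 0 0 0 0 0.085; 0 0 0 0 0 0 0.085; 0 0 -0.015 0 0 0 0.085; 0 0 -0.04 0 0 0 0.085; 0 0 -0.05 0 0 0 0.085; 0 0 -0.03 0 0 0 0.085; 0.043 -0.03 0 0 0 0 0.085; 0.044 -0.03 0 0 0 0 0.085; 0.045 -0.03 0 0 0 0 0.085; 0.045 -0.03 0 0 0 0 0.085"

```text
time_s: 8.68
position: [0.4211, -0.0493, 0.1708]
tool_rot: [[-1.0, 0.0, 0.002], [0.0, 1.0, -0.001], [-0.002, -0.001, -1.0]]
ft_force: [0.8, -1.2, 0.6]
grip_width: 0.0848
gripper_force: 0.0
```

```bash
cat > look.py <<'E'
from m import *
for cam in('scene','side'):
    im,d,k=shot(cam); P=cloud(k,d)
    for c in HUE:
        for b in blobs(im,c):
            q=P[b]; q=q[~np.isnan(q[:,0])]
            if len(q)<20 or q[:,0].mean()>.75: continue
            zt=np.percentile(q[:,2],90); top=q[q[:,2]>zt-.005]
            if zt>.05: print(cam,c,'n',b.sum(),'zt',zt.round(4),'mid',((top.min(0)+top.max(0))/2)[:2].round(4))
            else: print(cam,c,'tray',np.round(cv2.minAreaRect((q[:,:2]*1000).astype(np.float32))[0],1))
E
python3 look.py
```

```text
scene red n 287 zt 0.0644 mid [ 0.424 -0.049]
scene red tray [685.6 -95.8]
scene yellow n 417 zt 0.0673 mid [0.6012 0.0713]
scene yellow tray [691.2  87.8]
scene green n 270 zt 0.0649 mid [ 0.428  -0.1786]
scene green n 157 zt 0.097 mid [0.4245 0.3199]
scene green tray [678.6 277.8]
scene blue n 275 zt 0.0648 mid [ 0.4437 -0.3295]
scene blue tray [ 677.5 -277.7]
side red tray [685.5 -95.8]
side red n 368 zt 0.0634 mid [ 0.4204 -0.0524]
side yellow tray [693.2  87.7]
side yellow n 280 zt 0.067 mid [0.5973 0.0699]
side green tray [680.1 278.6]
side green n 379 zt 0.0637 mid [ 0.424 -0.183]
side blue tray [ 678.4 -278.2]
```

Yellow stands in its well, 3 mm higher than on the bench, and the trays haven't moved. Next is red.

Request:
move_arm --plan "-0.001 -0.001 0.04 0 0 0 0.085; 0 0 0.04 0 0 0 0.085; 0 0 0.03 0 0 0 0.085; 0 0 0.02 0 0 0 0.085; 0 0 0.009 0 0 0 0.085; 0 0 0 0 0 0 0.085; 0 0 0 0 0 0 0.085; 0 0 0 0 0 0 0.05; 0 0 0 0 0 0 0.05; 0 0 0 0 0 0 0.05; 0 0 0 0 0 0 0.05; 0 0 0 0 0 0 0.05"

```text
time_s: 10.28
position: [0.4237, -0.0497, 0.0315]
tool_rot: [[-1.0, 0.001, 0.001], [0.001, 1.0, -0.0], [-0.001, -0.0, -1.0]]
ft_force: [-1.2, 0.9, 7.1]
grip_width: 0.0573
gripper_force: 30.6
```

Request:
move_arm --plan "0 0 -0.01 0 0 0 0.05; 0 0 -0.03 0 0 0 0.05; 0 0 -0.05 0 0 0 0.05; -0.04 -0.012 0 0 0 0 0.05; -0.045 -0.014 0 0 0 0 0.05; -0.04 -0.012 0 0 0 0 0.05; -0.028 -0.009 0 0 0 0 0.05; -0.015 -0.004 0 0 0 0 0.05; 0 0 0.03 0 0 0 0.05; 0 0 0.025 0 0 0 0.05; 0 0 0.01 0 0 0 0.05; 0 0 0 0 0 0 0.05"

```text
time_s: 11.78
position: [0.5914, -0.1007, 0.056]
tool_rot: [[-1.0, 0.001, -0.0], [0.001, 1.0, 0.0], [0.0, 0.0, -1.0]]
ft_force: [-0.3, -0.1, -0.8]
grip_width: 0.0573
gripper_force: 32.5
```

Request:
move_arm --plan "0 0 0.009 0 0 0 0.05; 0 0 0.005 0 0 0 0.05; 0 0 0.003 0 0 0 0.05; 0 0 0.002 0 0 0 0.05; 0 0 0.001 0 0 0 0.05; 0 0 0 0 0 0 0.05; 0 0 0 0 0 0 0.05"

```text
time_s: 12.65
position: [0.5915, -0.1008, 0.0359]
tool_rot: [[-1.0, 0.001, 0.0], [0.001, 1.0, -0.0], [-0.0, -0.0, -1.0]]
ft_force: [-0.2, 0.2, 0.0]
grip_width: 0.057
gripper_force: 32.5
```

Request:
move_arm --plan "0 0 0.001 0 0 0 0.05; 0 0 0.0005 0 0 0 0.05; 0 0 0 0 0 0 0.05; 0 0 0 0 0 0 0.05"

```text
time_s: 13.15
position: [0.5915, -0.1008, 0.0346]
tool_rot: [[-1.0, 0.001, 0.0], [0.001, 1.0, -0.0], [-0.0, -0.0, -1.0]]
ft_force: [-1.4, 0.1, 4.3]
grip_width: 0.0571
gripper_force: 32.8
```

Request:
move_arm --plan "0 0 0 0 0 0 0.064; 0 0 0 0 0 0 0.074; 0 0 0 0 0 0 0.085; 0 0 0 0 0 0 0.085; 0 0 -0.015 0 0 0 0.085; 0 0 -0.04 0 0 0 0.085; 0 0 -0.05 0 0 0 0.085; 0 0 -0.03 0 0 0 0.085; 0.045 -0.022 0 0 0 0 0.085; 0.045 -0.022 0 0 0 0 0.085; 0.045 -0.022 0 0 0 0 0.085; 0.0305 -0.0142 0 0 0 0 0.085"

```text
time_s: 14.65
position: [0.4243, -0.1814, 0.1705]
tool_rot: [[-1.0, 0.002, 0.001], [0.002, 1.0, -0.001], [-0.001, -0.001, -1.0]]
ft_force: [-0.5, -0.3, 0.9]
grip_width: 0.0853
gripper_force: 0.0
```

```bash
python3 look.py
```

```text
scene red n 382 zt 0.0676 mid [ 0.5917 -0.1008]
scene red tray [684.8 -95. ]
scene yellow n 417 zt 0.0671 mid [0.6006 0.0714]
scene yellow tray [691.9  88.1]
scene green n 269 zt 0.0643 mid [ 0.4284 -0.1787]
scene green n 156 zt 0.0971 mid [0.423  0.3198]
scene green tray [679.2 277.8]
scene blue n 275 zt 0.0646 mid [ 0.445  -0.3295]
scene blue tray [ 676.  -278.4]
side red tray [685.9 -95.3]
side red n 280 zt 0.0669 mid [ 0.525  -0.1656]
side yellow tray [572.2 -55.1]
side blue tray [ 678.1 -278.3]
```

Request:
move_arm --plan "-0.001 0 0.04 0 0 0 0.085; 0 0 0.04 0 0 0 0.085; 0 0 0.03 0 0 0 0.085; 0 0 0.02 0 0 0 0.085; 0 0 0.009 0 0 0 0.085; 0 0 0 0 0 0 0.085; 0 0 0 0 0 0 0.085; 0 0 0 0 0 0 0.05; 0 0 0 0 0 0 0.05; 0 0 0 0 0 0 0.05; 0 0 0 0 0 0 0.05; 0 0 0 0 0 0 0.05"

```text
time_s: 16.25
position: [0.4271, -0.181, 0.031]
tool_rot: [[-1.0, 0.001, 0.001], [0.001, 1.0, -0.001], [-0.001, -0.001, -1.0]]
ft_force: [-1.3, 0.5, 5.4]
grip_width: 0.0572
gripper_force: 30.9
```

Request:
move_arm --plan "0 0 -0.01 0 0 0 0.05; 0 0 -0.04 0 0 0 0.05; 0 0 -0.05 0 0 0 0.05; 0 0 -0.05 0 0 0 0.05; -0.016 0.044 0 0 0 0 0.05; -0.016 0.044 0 0 0 0 0.05; -0.016 0.044 0 0 0 0 0.05; -0.016 0.044 0 0 0 0 0.05; -0.016 0.044 0 0 0 0 0.05; -0.016 0.044 0 0 0 0 0.05; -0.016 0.044 0 0 0 0 0.05; -0.016 0.044 0 0 0 0 0.05"

```text
time_s: 17.75
position: [0.5553, 0.1726, 0.181]
tool_rot: [[-1.0, 0.001, 0.0], [0.001, 1.0, -0.0], [-0.0, -0.0, -1.0]]
ft_force: [1.3, -0.5, -0.1]
grip_width: 0.0571
gripper_force: 32.6
```

Request:
move_arm --plan "-0.016 0.044 0 0 0 0 0.05; -0.01 0.03 0 0 0 0 0.05; -0.005 0.019 0 0 0 0 0.05; 0 0 0 0 0 0 0.05; 0 0 0 0 0 0 0.05"

```text
time_s: 18.38
position: [0.586, 0.2634, 0.1806]
tool_rot: [[-1.0, 0.001, -0.0], [0.001, 1.0, -0.0], [0.0, -0.0, -1.0]]
ft_force: [-0.9, 0.1, -0.2]
grip_width: 0.057
gripper_force: 32.6
```

Now down to about 0.0355 (contact is expected near 0.034).

Request:
move_arm --plan "0 0 0.05 0 0 0 0.05; 0 0 0.04 0 0 0 0.05; 0 0 0.03 0 0 0 0.05; 0 0 0.012 0 0 0 0.05; 0 0 0.006 0 0 0 0.05; 0 0 0.003 0 0 0 0.05; 0 0 0.002 0 0 0 0.05; 0 0 0.002 0 0 0 0.05; 0 0 0.001 0 0 0 0.05; 0 0 0 0 0 0 0.05; 0 0 0 0 0 0 0.05"

```text
time_s: 19.75
position: [0.5863, 0.2641, 0.0344]
tool_rot: [[-1.0, 0.001, 0.0], [0.001, 1.0, 0.0], [-0.0, 0.0, -1.0]]
ft_force: [0.9, 0.5, -1.4]
grip_width: 0.0572
gripper_force: 32.6
```

Request:
move_arm --plan "0 0 0.001 0 0 0 0.05; 0 0 0 0 0 0 0.05; 0 0 0 0 0 0 0.05"

```text
time_s: 20.12
position: [0.5864, 0.2641, 0.034]
tool_rot: [[-1.0, 0.001, 0.001], [0.001, 1.0, 0.0], [-0.001, 0.0, -1.0]]
ft_force: [-1.7, 0.2, 5.9]
grip_width: 0.0568
gripper_force: 33.0
```

Request:
move_arm --plan "0 0 0 0 0 0 0.064; 0 0 0 0 0 0 0.074; 0 0 0 0 0 0 0.085; 0 0 0 0 0 0 0.085; 0 0 -0.015 0 0 0 0.085; 0 0 -0.04 0 0 0 0.085; 0 0 -0.05 0 0 0 0.085; 0 0 -0.045 0 0 0 0.085; 0.011 -0.046 0 0 0 0 0.085; 0.011 -0.046 0 0 0 0 0.085; 0.011 -0.046 0 0 0 0 0.085; 0.011 -0.046 0 0 0 0 0.085"

```text
time_s: 21.62
position: [0.5416, 0.0787, 0.1845]
tool_rot: [[-1.0, 0.001, 0.002], [0.001, 1.0, -0.0], [-0.002, -0.0, -1.0]]
ft_force: [0.7, -0.0, -0.6]
grip_width: 0.0851
gripper_force: 0.0
```

Request:
move_arm --plan "0.011 -0.046 0 0 0 0 0.085; 0.011 -0.046 0 0 0 0 0.085; 0.011 -0.046 0 0 0 0 0.085; 0.011 -0.046 0 0 0 0 0.085; 0.011 -0.046 0 0 0 0 0.085; 0.011 -0.046 0 0 0 0 0.085; 0.011 -0.046 0 0 0 0 0.085; 0.011 -0.046 0 0 0 0 0.085; 0.011 -0.043 0 0 0 0 0.085; 0 0 0 0 0 0 0.085; 0 0 0 0 0 0 0.085"

```text
time_s: 23.0
position: [0.4428, -0.3303, 0.1839]
tool_rot: [[-1.0, 0.001, 0.0], [0.001, 1.0, -0.0], [-0.0, -0.0, -1.0]]
ft_force: [-0.0, -0.4, -0.2]
grip_width: 0.0851
gripper_force: 0.0
```

```bash
python3 look.py
```

```text
scene red n 380 zt 0.0672 mid [ 0.5903 -0.1008]
scene red tray [684.1 -95.1]
scene yellow n 417 zt 0.0676 mid [0.6003 0.0713]
scene yellow tray [692.3  87.7]
scene green n 156 zt 0.0972 mid [0.4247 0.3198]
scene green n 402 zt 0.0673 mid [0.5874 0.2639]
scene green tray [678.3 277.9]
scene blue n 268 zt 0.0646 mid [ 0.4439 -0.3296]
scene blue tray [ 675.7 -278.5]
side red n 181 zt 0.0853 mid [ 0.4322 -0.2655]
side yellow tray [692.7  88.4]
side yellow n 283 zt 0.0667 mid [0.597 0.07 ]
side green tray [680.9 277.2]
side green n 142 zt 0.067 mid [0.583  0.2592]
side blue tray [ 586.1 -350.2]
```

Red, yellow and green are in place. Last is blue; the tool stands at (0.443,-0.330), over the pot.

Request:
move_arm --plan "0 -0.001 0.05 0 0 0 0.085; 0 0 0.04 0 0 0 0.085; 0 0 0.03 0 0 0 0.085; 0 0 0.02 0 0 0 0.085; 0 0 0.012 0 0 0 0.085; 0 0 0 0 0 0 0.085; 0 0 0 0 0 0 0.085; 0 0 0 0 0 0 0.05; 0 0 0 0 0 0 0.05; 0 0 0 0 0 0 0.05; 0 0 0 0 0 0 0.05; 0 0 0 0 0 0 0.05"

```text
time_s: 24.6
position: [0.443, -0.332, 0.032]
tool_rot: [[-1.0, 0.001, 0.001], [0.001, 1.0, -0.001], [-0.001, -0.001, -1.0]]
ft_force: [-1.2, 1.8, 5.3]
grip_width: 0.0568
gripper_force: 31.4
```

Request:
move_arm --plan "0 0 -0.01 0 0 0 0.05; 0 0 -0.03 0 0 0 0.05; 0 0 -0.05 0 0 0 0.05; -0.04 0.01 0 0 0 0 0.05; -0.04 0.01 0 0 0 0 0.05; -0.035 0.009 0 0 0 0 0.05; -0.018 0.004 0 0 0 0 0.05; -0.009 0.002 0 0 0 0 0.05; 0 0 0.03 0 0 0 0.05; 0 0 0.025 0 0 0 0.05; 0 0 0.01 0 0 0 0.05; 0 0 0 0 0 0 0.05"

```text
time_s: 26.1
position: [0.5845, -0.2971, 0.0564]
tool_rot: [[-1.0, 0.001, -0.0], [0.001, 1.0, 0.0], [0.0, 0.0, -1.0]]
ft_force: [0.0, -0.0, -1.5]
grip_width: 0.0567
gripper_force: 32.6
```

Request:
move_arm --plan "0 0 0.009 0 0 0 0.05; 0 0 0.005 0 0 0 0.05; 0 0 0.003 0 0 0 0.05; 0 0 0.002 0 0 0 0.05; 0 0 0.001 0 0 0 0.05; 0 0 0.001 0 0 0 0.05; 0 0 0 0 0 0 0.05; 0 0 0 0 0 0 0.05"

```text
time_s: 27.1
position: [0.5848, -0.297, 0.0354]
tool_rot: [[-1.0, 0.001, 0.0], [0.001, 1.0, -0.0], [-0.0, -0.0, -1.0]]
ft_force: [0.4, -0.0, -1.2]
grip_width: 0.0572
gripper_force: 32.6
```

Request:
move_arm --plan "0 0 0.001 0 0 0 0.05; 0 0 0 0 0 0 0.05; 0 0 0 0 0 0 0.05"

```text
time_s: 27.48
position: [0.5849, -0.297, 0.0351]
tool_rot: [[-1.0, 0.001, 0.001], [0.001, 1.0, -0.001], [-0.001, -0.001, -1.0]]
ft_force: [-1.8, 1.0, 4.8]
grip_width: 0.0566
gripper_force: 32.9
```

Request:
move_arm --plan "0 0 0 0 0 0 0.064; 0 0 0 0 0 0 0.074; 0 0 0 0 0 0 0.085; 0 0 0 0 0 0 0.085; 0 0 -0.015 0 0 0 0.085; 0 0 -0.04 0 0 0 0.085; 0 0 -0.05 0 0 0 0.085; 0 0 -0.05 0 0 0 0.085; 0.05 0 -0.03 0 0 0 0.085; 0.05 0 -0.03 0 0 0 0.085; 0.03 0 0 0 0 0 0.085; 0 0 0 0 0 0 0.085"

```text
time_s: 28.98
position: [0.4535, -0.2969, 0.2512]
tool_rot: [[-1.0, 0.002, 0.002], [0.002, 1.0, -0.002], [-0.002, -0.002, -1.0]]
ft_force: [0.4, 0.5, -0.8]
grip_width: 0.085
gripper_force: 0.0
```

```bash
python3 look.py; python3 - <<'E'
from m import *
a,d,k=shot('scene')
cv2.imwrite('pics/end.png',cv2.cvtColor(cv2.resize(a[120:305,90:400],(800,477)),cv2.COLOR_RGB2BGR))
E
```

```text
scene red n 380 zt 0.0675 mid [ 0.5915 -0.101 ]
scene red tray [685.1 -94.9]
scene yellow n 417 zt 0.0675 mid [0.5995 0.0716]
scene yellow tray [690.7  87.7]
scene green n 155 zt 0.0973 mid [0.4249 0.3195]
scene green n 403 zt 0.0674 mid [0.5877 0.2638]
scene green tray [678.8 277.8]
scene blue n 352 zt 0.0677 mid [ 0.5848 -0.2962]
scene blue tray [ 676.8 -278.1]
side red tray [686.1 -95.8]
side red n 393 zt 0.0667 mid [ 0.5878 -0.1026]
side yellow tray [692.7  88.2]
side yellow n 277 zt 0.067 mid [0.5959 0.0702]
side green tray [679.  279.5]
side green n 135 zt 0.067 mid [0.583  0.2589]
side blue tray [ 677.1 -278.3]
side blue n 564 zt 0.0668 mid [ 0.582  -0.2977]
```

View pics/end.png

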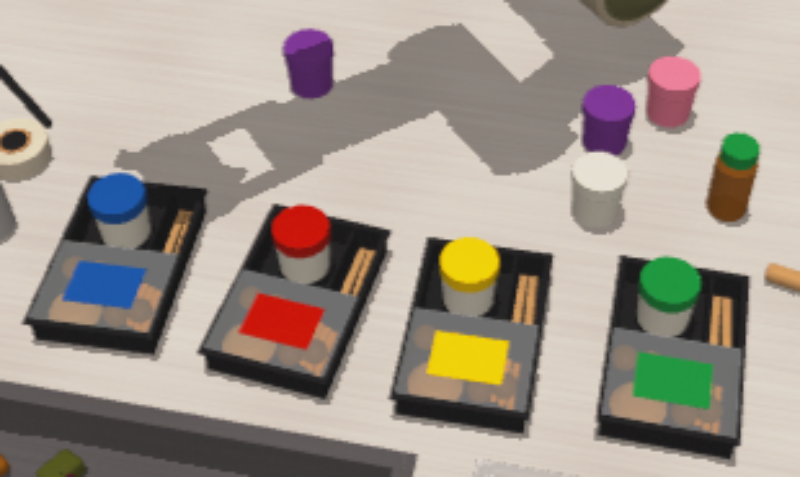

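The picture shows all four pots upright in the wells of their own colour, with everything else where it was. I'm handing in.

```bash
python3 -c "
from rig import env
print(env.close_job())"
```

```text
the job is handed in; nothing more can be done
None
```

All four dressing pots stand upright in the wells of their matching trays, the tray row, white-lidded pot and spice jar are where they were, and the job was handed in at about 29 s.

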